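# Hasp the carrying box and hold it up

### The arm

A 6-joint arm with a two-finger parallel gripper is mounted at the origin on a cart in front of the work surface, level with it; the furniture and walls round the work are solid. World frame = base frame: x ahead of the robot, y to its left, z up, the work surface at z = 0. Lengths are in m, angles in rad, forces in N, time in s.
With the tool pointing down it reaches from about 0.375 to 0.9 m from the base axis. Payload 3.1 kg.
Tool frame: the origin (TCP) lies on the centre line of the jaws, within the pads' length; the fingertips stand 22 mm ahead of it and the grasp point (between the pads) lies 3 mm ahead of it; z points along the fingers, y is the line along which they close (so a half turn about z gives the same grasp; the last joint's range is limited). The gripper opens to 85 mm and grips with 20 to 120 N. Pads are 22 mm wide; open, the fingers measure 114 mm over their backs; the gripper's body (76 mm by 85 mm) begins 54 mm behind the grasp point. The pads swing forward as they close: fully open they stand 13 mm farther back than shut.
Start: joints at [1.089, 0.527, 1.433, -0, 1.181, -0.178], TCP at [0.186, 0.597, 0.253] pointing down, gripper open.
Joint ranges: [-3.08, 3.08], [-0.75, 2.2], [0.22, 2.44], [-1.43, 4.57], [0, 2.65], [-2.85, 2.85]. Speed limits (rad/s): [2.79, 2.79, 3.14, 3.14, 3.14, 3.14].

### API

Orientations are given as a unit quaternion [x, y, z, w].
In Python, from station import manip, snapshot, sense gives the robot as it stands (manip), with the cameras as plain functions and the readings as plain functions.
- The arm moves only by the tool drive_effector, called after "Emit:" as name([rows], argument=value, ...), one row to a line, values as JSON. Schema: {"type":"object","properties":{"deltas":{"type":"array","items":{"type":"array","items":{"type":"number"},"minItems":5,"maxItems":5},"minItems":1,"maxItems":20},"grip_force":{"type":"number"},"only":{"type":"string"},"quiet":{"type":"boolean"},"lines":{"type":"string"}},"required":["deltas"],"additionalProperties":false}. deltas is a list of rows, 1 to 20 of them, each of 5 numbers: dx, dy, dz in a scale on which 1.0 is 0.75 m, then a turn about the tool's z in a scale on which 1.0 is 2 rad, then the opening from 0.0 (shut) to 1.0 (fully open); each row is the pose to reach, as a shift and turn from the pose commanded when the call began, along the tool's axes at that moment; what a row does not reach only later rows make up. A row lasts 1/10 s, in which the tool goes at most 0.05 m and 0.15 rad, less where a joint would pass 70% of its speed; a pose out of reach is approached as far as the arm can. The fingers move at their own pace and stop on an object; grip_force is the grip in N (left out, the last holds). Time passes only in rows, so rows that do not move let the fingers close. The tool returns the time, the measured TCP pose, the force, the opening and the grip force at its end. only (a regular expression) keeps the lines of the reply that match it, lines (a string "A,B") keeps lines A to B, and quiet returns only ok. Input that does not fit is refused with a message, and nothing moves.
- sense(): the state, without advancing time (a new reading comes with each control period).
- snapshot(name): name is "scene" or "top" or "wrist"; returns a dict with "pixels" (480x640x3 uint8, red, green, blue), "range_z" (480x640 float32, m along the optical axis (not along the pixel's ray), 0 where there is no reading), "fov_y" (degrees; the focal length in pixels is half the picture's height over the tangent of half this angle, whatever the lens; pixels are square), "cx", "cy" (the principal point, pixels), "R" (3x3) and "t" (3): a world point X has camera coordinates R X + t; the wrist camera has in their place "hand_eye" (4x4, takes a point from camera to tool coordinates, whose origin is the TCP and whose axes are the flange's). Camera axes: x right, y down, z forward; pixel columns grow to the right and rows downward; lengths in m; the calibration is good to about 2 mm. A picture is of the moment at which its call begins: read the wrist's pose just before it.
- manip.sign_off(): hands the job in; it is judged then, once.
The state is a dict: "t": time; "q": joint angles; "qd": joint speeds; "tau": joint torques, N m; "tcp_pos": TCP position; "tool_rot": TCP orientation; "force": force on the tool from outside, world axes, zero at the start; "ft_torque": the same for the moment, N m; "finger_gap": opening from 0.0 (shut) to 1.0 (fully open); "gripper_force": force on a finger pad.
Only numpy, scipy, OpenCV 4.12 (cv2) and the standard library are available. Lean on these libraries where they do the work, as an engineer would, in place of code of your own. Each camera call takes 0.05 s, during which the arm holds its last target. There are 200 camera calls.

### The job

Fasten the white carrying box: swing the steel hasp on its lid down over the catch on the box's front until it hangs flat against it. Then lift the box by the wooden handle on its lid about 10 cm clear of the worktop and keep it level and still; finish while holding it in the air, without putting it down. Do not lift the box before it is fastened, and do not disturb the other things.

Things in the scene. Friction and masses are not known exactly. Their poses are not given: they have to be found in the camera images.
- caddy: Loose white carrying box with hinged lid, 160 mm long (its y), 110 mm deep (x), 87 mm high with lid, 0.5 to 0.8 kg, weight centred under the handle. Origin: centre of its underside, z up; its front (catch, hasp) looks along its -x, roughly to the robot's left. A fixed mug stand 0.3 m tall (middle near x 0.64, y 0.07, 0.1 m to either side) stands behind it to the left: pass in front of that.
- lid_handle (a point): Middle of the wooden carrying handle on the lid: a straight bar 14 mm thick and 14 mm high, 118 mm long, parallel to the box's long side (box y), on two 10 mm steel posts 50 mm either side of this point. The bar's underside is 27 mm above the lid's top; this point is the bar's centre, 34 mm above the lid's top, 121 mm above the box's underside.
- lid (a joint): Angle of the lid about its hinge on the box's back rim: 0 shut, grows as its front rises, to 1.9. It weighs 0.25 kg and swings freely, so lifting by the handle opens it unless the hasp is over the catch; with the hasp on, it still plays about 0.04.
- hasp (a joint): Steel hasp's angle about its hinge on the lid's front edge (axis along box y): 0 hanging straight down over the catch; 1.57 sticking straight out; about 3.1 up. Starts between 1.0 and 1.8. Stays where it is left (stiff hinge, 0.02 N m: under 1 N at its tip moves it). Swing it down by pushing its free end from above, then in towards the box.
- hasp_hinge (a point): Middle of the hasp's hinge axis, 8.5 mm in front of the box's front face and 79 mm above its underside.
- hasp_tip (a point): Middle of the hasp's free end, 50 mm from its hinge. The hasp is a steel plate 40 mm wide, 3 mm thick, with a slot 20 mm wide from 22 to 36.5 mm from the hinge; at the free end the plate is bent outwards (away from the box when closed) into a finger tab 40 mm wide that ends 14 mm out from the plate's middle in a rounded edge 6 mm thick.
- catch (a point): Outer end of the catch, a steel tongue 14 mm wide and 5 mm thick that stands 13 mm out of the middle of the box's front, 49.5 mm above its underside; it passes through the hasp's slot.
- tin: Bystander: low food tin, 75 mm across, 58 mm high. Origin at the centre of its underside.
- garlic: Bystander: garlic bulb, about 53 mm across and high. Origin at its underside.
- spice_jar: Bystander: glass spice jar with a dark cap, 41 mm across, 105 mm high. Origin at the centre of its underside.

How it is judged:
On the way, in this order (a step that is already met when the one before it is completed fails the run):
1. the hasp hangs over the catch, the lid is shut and the box still stands on the worktop (value of joint hasp below 0.15 rad and value of joint lid below 0.08 rad and height (world z) of caddy below 0.015 m), for 0.2 s.
2. the box is lifted clear of the worktop, level (height (world z) of caddy above 0.06 m and angle between caddy's own z axis and vertical below 0.15 rad), for 0.2 s.
At the end, for the whole second after the job is handed in: The box hangs from the fingers by its handle, 6 to 20 cm above the worktop, level within 0.15 rad, still (0.03 m/s, 0.2 rad/s), hasp over the catch (under 0.2 rad), lid shut (under 0.1 rad), touching no bystander; bystanders within 3 cm of where they stood (all of step 2 and height (world z) of caddy below 0.2 m and value of joint hasp below 0.2 rad and value of joint lid below 0.1 rad and linear speed of caddy below 0.03 m/s and angular speed of caddy below 0.2 rad/s and contact force between caddy and the fingers above 2 N and distance between the grasp point and lid_handle below 0.045 m and contact force between caddy and tin below 0.3 N and contact force between caddy and garlic below 0.3 N and contact force between caddy and spice_jar below 0.3 N and distance of each of tin, garlic, spice_jar from where it was at the start of the episode below 0.03 m); the arm keeps its last pose, push and grip.
It fails at once if the box is lifted before the hasp is over its catch (height (world z) of caddy above 0.03 m and value of joint hasp above 0.4 rad).
It fails at once if the box is tipped over (angle between caddy's own z axis and vertical above 0.6 rad).
It fails at once if a bystander is disturbed (distance of any of tin, garlic, spice_jar from where it was at the start of the episode above 0.03 m).
It also fails if it takes over 48 s, if anything falls off the work surface, if the arm or the gripper's body presses on something with over 40 N, if the wrist force passes 120 N, or if a joint passes its speed limit or range.

## Working session

There is one attempt and no reset: what is moved stays moved. The work goes in short steps, Python scripts to look and compute and a tool call to move; the robot and the scene stay as the last step left them, time stands still between calls to the robot, and variables do not carry over. Pictures are saved under pics/ and viewed, at most 10 in all, crops included, and the job is handed in when it is done.

```bash
ls; mkdir -p pics; cat > h.py <<'E'
import numpy as np, cv2
from station import manip, snapshot, sense
def cloud(n):
    s=sense(); d=snapshot(n); z=d["range_z"]
    f=240/np.tan(np.radians(d["fov_y"])/2)
    v,u=np.mgrid[:480,:640]
    P=np.stack([(u-d["cx"])/f*z,(v-d["cy"])/f*z,z],-1)
    if "R" in d: W=(P-d["t"])@np.array(d["R"])
    else:
        from scipy.spatial.transform import Rotation as Ro
        H=np.array(d["hand_eye"]); T=P@H[:3,:3].T+H[:3,3]
        W=T@Ro.from_quat(s["tool_rot"]).as_matrix().T+np.array(s["tcp_pos"])
    W[z==0]=np.nan
    return d["pixels"],W
def save(n,p): cv2.imwrite("pics/"+n+".png",p[:,:,::-1])
E
python3 - <<'E'
from h import *
s=sense(); print({k:np.round(v,3).tolist() for k,v in s.items()})
for n in("scene","top"):
    p,W=cloud(n); save(n+"0",p); np.savez(n+"0.npz",p=p,W=W)
E
```

```text
pics
station.py
{'t': 0.0, 'q': [1.089, 0.528, 1.434, 0.0, 1.181, -0.179], 'qd': [-0.001, -0.001, 0.001, -0.0, -0.002, -0.002], 'tau': [-0.0, -44.234, -17.803, -0.0, 0.008, -0.0], 'tcp_pos': [0.186, 0.596, 0.252], 'tool_rot': [0.151, 0.989, -0.001, -0.0], 'force': [0.326, 0.005, -0.018], 'ft_torque': [0.031, -0.01, -0.044], 'gripper_force': 0.0, 'finger_gap': 1.001}
```

View pics/scene0.png

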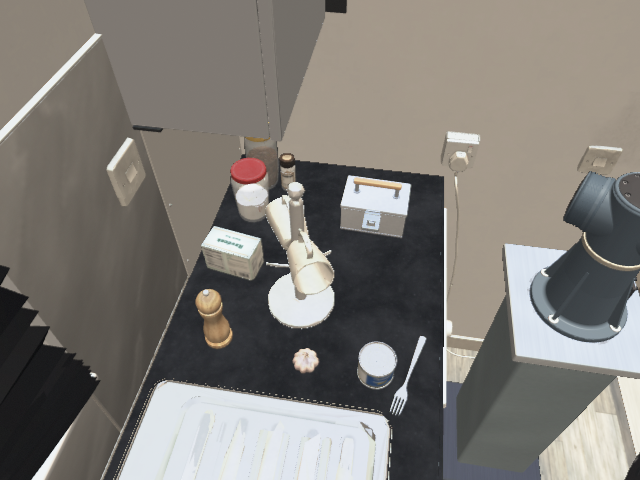

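View pics/top0.png

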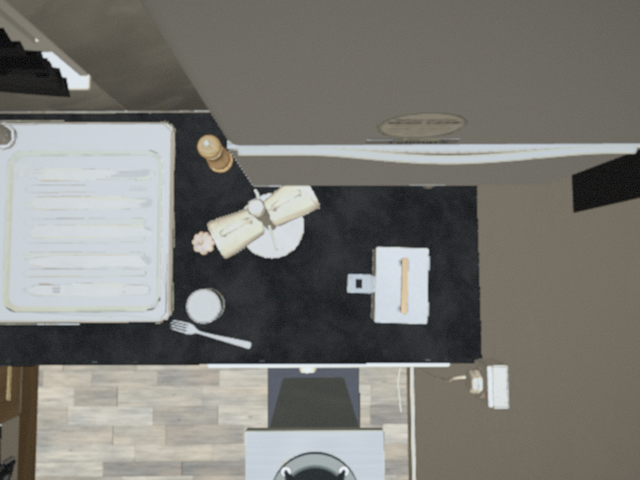

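The top view shows the box at about px (402,285), its handle at (405,285) and the hasp sticking out left at (360,284). The tin, garlic, mug stand and fork are all well to the left. In the scene view the hasp is at (372,220). Next I measure these.

```bash
python3 - <<'E'
from h import *
d=np.load("top0.npz"); p,W=d["p"],d["W"]
hsv=cv2.cvtColor(p,cv2.COLOR_RGB2HSV)
roi=np.zeros((480,640),bool); roi[235:335,335:440]=1
wood=roi&(hsv[...,1]>80)&(hsv[...,0]<25)&(hsv[...,2]>120)
def rect(m,n):
    q=W[m]; q=q[~np.isnan(q).any(1)]
    r=cv2.minAreaRect(q[:,:2].astype(np.float32)); print(n,len(q),np.round(r[0],4),np.round(r[1],4),round(r[2],2),"z",np.round(np.percentile(q[:,2],[5,50,95]),4),"mean",q.mean(0).round(4)); return q
rect(wood&(W[...,2]>.1),"handle")
rect(roi&(abs(W[...,2]-.087)<.006)&~wood,"lid")
h=np.zeros_like(roi);h[265:305,340:373]=1
hm=h&(W[...,2]>.02); q=rect(hm,"hasp")
for u in range(344,380,2): print(u,W[284,u].round(4),W[277,u].round(4),p[284,u])
print("table",W[340,330].round(3), "edge right",W[285,478].round(3),W[285,474].round(3))
for n,(v,u) in dict(tin=(305,205),garlic=(243,203),stand=(210,257),cab=(100,420),cablow=(165,420)).items(): print(n,W[v,u].round(3))
E
```

```text
handle 1 [ 0.5324 -0.1849] [0. 0.] 0.0 z [0.125 0.125 0.125] mean [ 0.5324 -0.1849  0.125 ]
lid 3662 [ 0.4838 -0.1592] [0.1771 0.164 ] 87.75 z [0.0832 0.0869 0.0903] mean [ 0.4825 -0.1842  0.0868]
hasp 417 [ 0.4722 -0.1015] [0.0615 0.0663] 89.61 z [0.0708 0.0779 0.085 ] mean [ 0.4853 -0.1006  0.0767]
344 [ 0.484  -0.0696  0.0031] [ 0.5003 -0.0698  0.0019] [39 42 45]
346 [ 0.484  -0.0743  0.0028] [ 5.003e-01 -7.460e-02  2.000e-04] [70 72 69]
348 [ 0.486  -0.073   0.0875] [ 0.5011 -0.0734  0.0843] [176 185 190]
350 [ 0.4857 -0.0783  0.0755] [ 0.501  -0.0787  0.072 ] [194 205 212]
352 [ 0.4856 -0.0829  0.0733] [ 0.501  -0.083   0.0735] [188 201 211]
354 [ 0.4855 -0.0873  0.0727] [ 0.5009 -0.0874  0.0745] [186 198 209]
356 [ 0.4838 -0.0977  0.0032] [ 0.501  -0.0914  0.0784] [84 90 97]
358 [ 0.4837 -0.1028 -0.002 ] [ 0.5009 -0.0961  0.0749] [44 44 47]
360 [ 0.4837 -0.1072  0.0017] [ 0.5009 -0.1004  0.076 ] [54 56 55]
362 [ 0.4855 -0.1046  0.0763] [ 0.5008 -0.1051  0.0729] [167 179 191]
364 [ 0.4855 -0.1088  0.0779] [ 0.5008 -0.1096  0.0725] [192 204 215]
366 [ 0.4855 -0.1133  0.0768] [ 0.5008 -0.1136  0.0767] [191 202 212]
368 [ 0.4855 -0.1175  0.0792] [ 0.5008 -0.1179  0.0775] [190 202 213]
370 [ 0.4855 -0.1218  0.0801] [ 0.5008 -0.1219  0.081 ] [190 199 200]
372 [ 0.4855 -0.126   0.0812] [ 0.5008 -0.1259  0.0837] [185 197 204]
374 [ 0.4855 -0.13    0.0841] [ 0.5008 -0.1299  0.087 ] [192 203 206]
376 [ 0.4856 -0.134   0.0877] [ 0.5007 -0.1347  0.0839] [207 216 219]
378 [ 0.4855 -0.1387  0.0843] [ 0.5008 -0.1383  0.0898] [210 219 227]
table [ 0.354 -0.036  0.   ] edge right [ 0.48  -0.384 -0.   ] [ 0.48  -0.375  0.001]
tin [0.44  0.245 0.051]
garlic [0.58  0.252 0.046]
stand [0.617 0.097 0.354]
cab [ 0.641 -0.077  0.829]
cablow [ 0.641 -0.127  0.593]
```

```bash
python3 - <<'E'
from h import *
d=np.load("top0.npz"); p,W=d["p"],d["W"]
roi=np.zeros((480,640),bool); roi[235:335,335:440]=1
hsv=cv2.cvtColor(p,cv2.COLOR_RGB2HSV)
wood=roi&(hsv[...,1]>70)&(p[...,0].astype(int)-p[...,2]>40)
print(wood.sum(), np.nanpercentile(W[wood][:,2],[5,25,50,75,95]))
m=wood.astype(np.uint8); r=cv2.minAreaRect(np.argwhere(wood)[:,::-1].astype(np.float32)); print("px",r)
q=W[wood&(W[...,2]>.11)]
print("handle",len(q),q.mean(0).round(4)) if len(q) else 0
# rays onto plane z=.128 : camera centre
s=snapshot("top"); R=np.array(s["R"]);t=np.array(s["t"]);C=-R.T@t; f=240/np.tan(np.radians(s["fov_y"])/2)
def onto(uv,z):
    dirs=np.c_[(uv-[s["cx"],s["cy"]])/f,np.ones(len(uv))]@R
    return C+dirs*((z-C[2])/dirs[:,2])[:,None]
X=onto(np.argwhere(wood)[:,::-1].astype(float),.128); r=cv2.minAreaRect(X[:,:2].astype(np.float32)); print("handle ray",r,X.mean(0))
lid=roi&(W[...,2]>.075)&(W[...,2]<.1); 
n,l,st,c=cv2.connectedComponentsWithStats(lid.astype(np.uint8))
L=np.argwhere(lid)[:,::-1]; L=L[L[:,0]>374].astype(float); X=onto(L,.087)
r=cv2.minAreaRect(X[:,:2].astype(np.float32)); print("lid ray",r)
H=np.argwhere(roi&(W[...,2]>.05)&(W[...,2]<.1))[:,::-1]; H=H[(H[:,0]<371)&(H[:,1]>270)&(H[:,1]<298)].astype(float); X=onto(H,.078)
print("hasp ray",cv2.minAreaRect(X[:,:2].astype(np.float32)),X.min(0),X.max(0)); print("C",C)
from scipy.spatial.transform import Rotation as Ro
print(Ro.from_quat(sense()["tool_rot"]).as_matrix().round(3))
E
```

```text
6 [0.12191276 0.1228097  0.12582223 0.12744721 0.12824886]
px ((401.4999694824219, 285.0), (0.043467938899993896, 48.01039505004883), 1.2453643083572388)
handle 6 [ 0.4843 -0.1829  0.1253]
handle ray ((0.48431396484375, -0.18239985406398773), (9.140628390014172e-05, 0.10027944296598434), 87.66453552246094) [ 0.48430045 -0.18239917  0.128     ]
lid ray ((0.4830920994281769, -0.189284548163414), (0.11585291475057602, 0.1641717553138733), 88.70092010498047)
hasp ray ((0.48572391271591187, -0.09679076075553894), (0.05054667219519615, 0.039395738393068314), 89.35430145263672) [ 0.46579807 -0.12228447  0.078     ] [ 0.50544177 -0.07131941  0.078     ]
C [0.51269459 0.0049742  1.204616  ]
[[-0.955  0.298 -0.001]
 [ 0.298  0.955 -0.002]
 [ 0.    -0.002 -1.   ]]
```

```bash
python3 - <<'E'
from h import *
d=np.load("top0.npz"); p,W=d["p"],d["W"]
roi=np.zeros((480,640),bool); roi[235:335,380:440]=1
m=roi&(W[...,2]>.108)&(W[...,2]<.14)
q=W[m]; print(len(q),q.mean(0).round(4),cv2.minAreaRect(q[:,:2].astype(np.float32)),np.median(q[:,2]),p[285,405],p[300,404])
vx,vy,x0,y0=cv2.fitLine(q[:,:2].astype(np.float32),2,0,.01,.01).ravel(); print("angle from x",np.degrees(np.arctan2(vy,vx)))
E
```

```text
394 [ 0.4825 -0.1872  0.1268] ((0.4832417070865631, -0.1879575550556183), (0.014630838297307491, 0.11533702909946442), 87.92300415039062) 0.1271494851867823 [215 195 165] [219 199 169]
angle from x -2.2997835
```

Handle centre is (0.483, -0.188), running along world x at about -1.9°. The hinge is near y -0.1245 and the hasp is roughly straight out, with its tip near y -0.073. I'll move above the hasp with the gripper shut and aligned to the box.

Units first: shifts go in shares of 0.75 m and turns go in shares of 2 rad. So -0.553 m / 0.75 = -0.7373, -0.486 m / 0.75 = -0.648, -0.269 rad / 2 = -0.1345.

Emit:
drive_effector([
  [-0.648,-0.7373,0.0933,-0.1345,0],
  [-0.648,-0.7373,0.0933,-0.1345,0],
  [-0.648,-0.7373,0.0933,-0.1345,0],
  [-0.648,-0.7373,0.0933,-0.1345,0],
  [-0.648,-0.7373,0.0933,-0.1345,0],
  [-0.648,-0.7373,0.0933,-0.1345,0],
  [-0.648,-0.7373,0.0933,-0.1345,0],
  [-0.648,-0.7373,0.0933,-0.1345,0],
  [-0.648,-0.7373,0.0933,-0.1345,0],
  [-0.648,-0.7373,0.0933,-0.1345,0],
  [-0.648,-0.7373,0.0933,-0.1345,0],
  [-0.648,-0.7373,0.0933,-0.1345,0],
  [-0.648,-0.7373,0.0933,-0.1345,0],
  [-0.648,-0.7373,0.0933,-0.1345,0],
  [-0.648,-0.7373,0.0933,-0.1345,0],
  [-0.648,-0.7373,0.0933,-0.1345,0],
  [-0.648,-0.7373,0.0933,-0.1345,0],
  [-0.648,-0.7373,0.0933,-0.1345,0],
], grip_force=30)

```text
t: 1.95
tcp_pos: [0.4842, -0.0751, 0.183]
tool_rot: [0.017, 1.0, 0.0, -0.001]
force: [-0.0, 0.5, 1.3]
finger_gap: -0.001
gripper_force: 0.0
```

```bash
python3 - <<'E'
from h import *
from scipy.spatial.transform import Rotation as Ro
s=sense(); print(np.round(s["tcp_pos"],4),np.round(s["q"],3)); print(Ro.from_quat(s["tool_rot"]).as_matrix().round(3))
p,W=cloud("wrist"); save("wrist1",p)
E
```

```text
[ 0.4842 -0.0751  0.183 ] [-0.383  0.456  1.836  0.     0.852 -1.92 ]
[[-0.999  0.033 -0.002]
 [ 0.033  0.999  0.001]
 [ 0.002  0.001 -1.   ]]
```

View pics/wrist1.png

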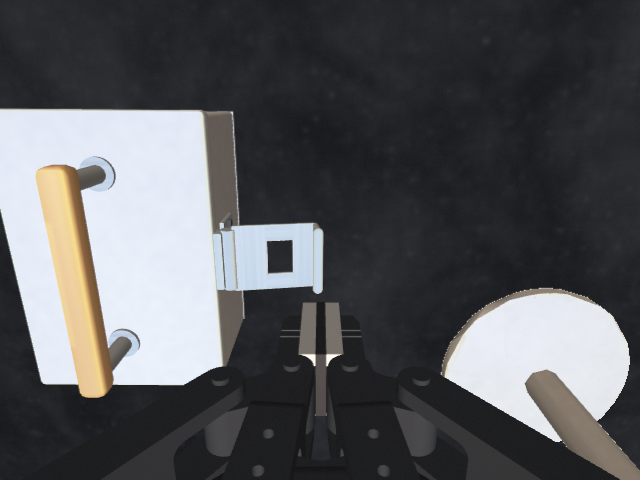

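The wrist view shows the hasp sticking out with its tab edge at about px (318,260), the shut fingertips at (320,303) and the handle bar at (75,280). Next I check the linkage clearance and refine the points.

```bash
python3 - <<'E'
from h import *
p,W=cloud("wrist"); s=sense(); t=np.array(s["tcp_pos"])
for n,(v,u) in dict(tip=(305,312),tipback=(330,290),kn=(380,220),kn2=(400,215),kn3=(365,285),arm=(440,130),
   tab=(260,318),plate=(250,300),plate0=(260,240),post=(175,100)).items(): print(n,"world",W[v,u].round(4),"rel",(W[v,u]-t).round(4))
q=W[150:400,20:130].reshape(-1,3);q=q[(q[:,2]>.112)&(q[:,2]<.14)]
print("bar",len(q),cv2.minAreaRect(q[:,:2].astype(np.float32)),np.median(q[:,2]))
q=W[300:480].reshape(-1,3); q=q[q[:,2]>.135]-t
for a in np.arange(-.03,.08,.01):
    k=q[(q[:,2]>a)&(q[:,2]<a+.01)]
    if len(k): print(round(a,3),"y",k[:,1].min().round(3),k[:,1].max().round(3),"x",k[:,0].min().round(3),k[:,0].max().round(3))
E
```

```text
tip world [ 0.4734 -0.0772  0.1685] rel [-0.011  -0.0025 -0.0148]
tipback world [ 0.4771 -0.0847  0.1794] rel [-0.0073 -0.0099 -0.004 ]
kn world [ 0.4701 -0.0997  0.2149] rel [-0.0143 -0.0249  0.0315]
kn2 world [ 0.472  -0.0999  0.2201] rel [-0.0124 -0.0251  0.0368]
kn3 world [ 0.4712 -0.0838  0.2077] rel [-0.0132 -0.009   0.0244]
arm world [ 0.4714 -0.115   0.2328] rel [-0.013  -0.0403  0.0495]
tab world [ 0.4885 -0.0759  0.0837] rel [ 0.0041 -0.0011 -0.0996]
plate world [ 0.4853 -0.0864  0.0748] rel [ 0.0009 -0.0116 -0.1085]
plate0 world [ 0.4886 -0.121   0.0795] rel [ 0.0042 -0.0462 -0.1038]
post world [ 0.4351 -0.1841  0.0941] rel [-0.0493 -0.1094 -0.0892]
bar 9039 ((0.48466894030570984, -0.19026179611682892), (0.014907111413776875, 0.11782164871692657), 87.90421295166016) 0.12735372007916754
-0.02 y -0.013 0.014 x -0.012 -0.005
-0.01 y -0.013 0.014 x -0.012 -0.005
0.0 y -0.013 0.014 x -0.012 -0.005
0.01 y -0.019 0.019 x -0.013 0.012
0.02 y -0.035 0.035 x -0.015 0.013
0.03 y -0.042 0.044 x -0.015 0.012
0.04 y -0.05 0.051 x -0.018 0.01
0.05 y -0.058 0.058 x -0.019 -0.0
0.06 y -0.052 0.057 x -0.019 -0.011
```

The shut finger linkage is too wide along y to reach in front of the box. I'll turn 90° so that its narrow side faces the box, with the camera on the far side.

Scaled: 0.04 m / 0.75 = 0.0533, -0.002 m / 0.75 = -0.0027, 1.57 rad / 2 = 0.785.

Emit:
drive_effector([
  [-0.0027,-0.0027,0.0267,0.785,0],
  [-0.0027,-0.0027,0.0267,0.785,0],
  [-0.0027,-0.0027,0.0533,0.785,0],
  [-0.0027,-0.0027,0.0533,0.785,0],
  [-0.0027,-0.0027,0.0533,0.785,0],
  [-0.0027,-0.0027,0.0533,0.785,0],
  [-0.0027,-0.0027,0.0533,0.785,0],
  [-0.0027,-0.0027,0.0533,0.785,0],
  [-0.0027,-0.0027,0.0533,0.785,0],
  [-0.0027,-0.0027,0.0533,0.785,0],
  [-0.0027,-0.0027,0.0533,0.785,0],
  [-0.0027,-0.0027,0.0533,0.785,0],
  [-0.0027,-0.0027,0.0533,0.785,0],
])

```text
t: 3.35
tcp_pos: [0.487, -0.0774, 0.1435]
tool_rot: [0.718, 0.696, -0.0, -0.0]
force: [-0.2, -0.5, 0.2]
finger_gap: -0.003
gripper_force: 0.0
```

```bash
python3 - <<'E'
from h import *
from scipy.spatial.transform import Rotation as Ro
s=sense(); print(np.round(s["tcp_pos"],4),np.round(s["q"],3)); print(Ro.from_quat(s["tool_rot"]).as_matrix().round(3))
E
```

```text
[ 0.487  -0.0774  0.1435] [-0.385  0.528  1.862  0.     0.752 -0.355]
[[ 0.03  1.   -0.  ]
 [ 1.   -0.03  0.  ]
 [ 0.   -0.   -1.  ]]
```

Scaled: 0.097 m / 0.75 = 0.1293, 0.089 m / 0.75 = 0.1187.

Emit:
drive_effector([
  [0,0,0.0267,0,0],
  [0,0,0.0467,0,0],
  [0,0,0.06,0,0],
  [0,0,0.0733,0,0],
  [0,0,0.0867,0,0],
  [0,0,0.0973,0,0],
  [0,0,0.108,0,0],
  [0,0,0.1187,0,0],
  [0,0,0.1293,0,0],
  [0,0,0.1293,0,0],
])

```text
t: 4.35
tcp_pos: [0.4867, -0.0781, 0.0453]
tool_rot: [0.719, 0.695, -0.0, -0.001]
force: [0.2, -0.4, -0.0]
finger_gap: 0.002
gripper_force: 0.0
```

Scaled: -0.019 m / 0.75 = -0.0253, -0.017 m / 0.75 = -0.0227.

Emit:
drive_effector([
  [-0.0067,0,0,0,0],
  [-0.0133,0,0,0,0],
  [-0.0187,0,0,0,0],
  [-0.0227,0,0,0,0],
  [-0.0253,0,0,0,0],
  [-0.0253,0,0,0,0],
])

```text
t: 4.95
tcp_pos: [0.4868, -0.0978, 0.0465]
tool_rot: [0.719, 0.695, 0.0, 0.0]
force: [-0.3, -0.1, -0.0]
finger_gap: -0.001
gripper_force: 0.0
```

```bash
python3 - <<'E'
from h import *
p,W=cloud("scene"); save("s2",cv2.resize(p[140:270,290:470],None,fx=4,fy=4,interpolation=cv2.INTER_CUBIC))
E
```

```text
(no output)
```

View pics/s2.png

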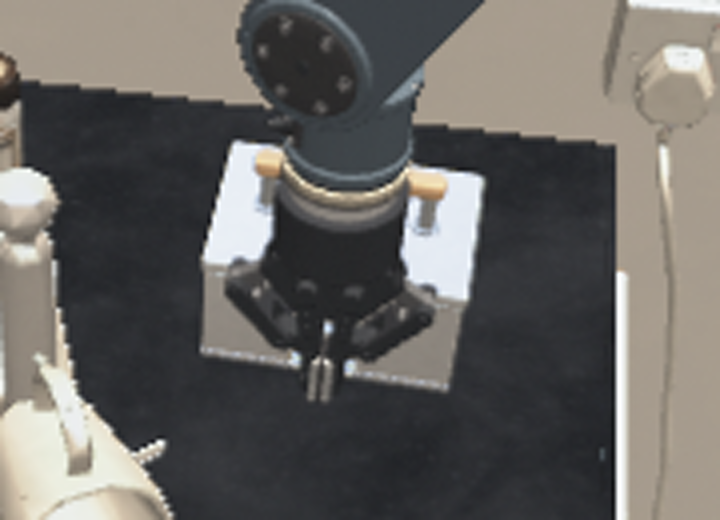

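The fingers stand in front of the box and hide the hasp; no contact force shows yet. I'll push on gently until the force rises.

Scaled: -0.003 m / 0.75 = -0.004, -0.002 m / 0.75 = -0.0027.

Emit:
drive_effector([
  [-0.0027,0,0,0,0],
  [-0.004,0,0,0,0],
  [-0.004,0,0,0,0],
])

```text
t: 5.3
tcp_pos: [0.4865, -0.1003, 0.0463]
tool_rot: [0.719, 0.695, -0.0, -0.0]
force: [0.7, 0.4, -0.6]
finger_gap: 0.001
gripper_force: 0.0
```

Emit:
drive_effector([
  [-0.0013,0,0,0,0],
  [-0.0027,0,0,0,0],
  [-0.0027,0,0,0,0],
])

```text
t: 5.6
tcp_pos: [0.4864, -0.1024, 0.0463]
tool_rot: [0.719, 0.695, -0.0, -0.0]
force: [-0.1, 1.3, -0.1]
finger_gap: 0.001
gripper_force: 0.1
```

Scaled: -0.002 m / 0.75 = -0.0027, -0.001 m / 0.75 = -0.0013.

Emit:
drive_effector([
  [-0.0013,0,0,0,0],
  [-0.0027,0,0,0,0],
  [-0.0027,0,0,0,0],
])

```text
t: 5.9
tcp_pos: [0.4861, -0.1039, 0.0462]
tool_rot: [0.719, 0.695, -0.0, -0.001]
force: [1.3, 3.0, -0.4]
finger_gap: 0.004
gripper_force: 1.5
```

Emit:
drive_effector([
  [0.04,0,0,0,0],
  [0.0933,0,-0.0133,0,0],
  [0.12,0,-0.0533,0,0],
  [0.12,0,-0.1067,0,0],
  [0.12,0,-0.1067,0,0],
  [0.12,0,-0.1067,0,0],
])

```text
t: 6.5
tcp_pos: [0.4902, -0.0146, 0.1273]
tool_rot: [0.718, 0.696, 0.001, 0.002]
force: [-0.5, 0.4, -0.5]
finger_gap: 0.002
gripper_force: 0.0
```

```bash
python3 - <<'E'
from h import *
p,W=cloud("wrist"); save("w3",p); np.savez("w3.npz",p=p,W=W)
p,W=cloud("scene"); save("s3",cv2.resize(p[150:250,310:450],None,fx=5,fy=5,interpolation=cv2.INTER_CUBIC))
E
```

```text
(no output)
```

View pics/w3.png

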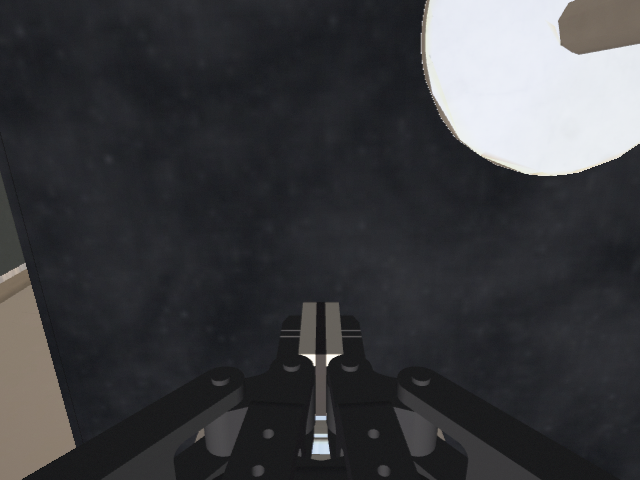

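View pics/s3.png

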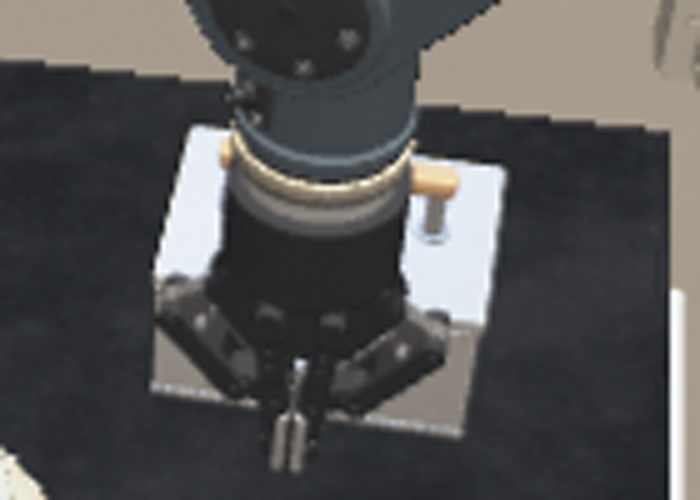

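Both views are still blocked by the gripper. I'll rise, turn back and open, which returns to the earlier viewpoint.

Scaled: -0.083 m / 0.75 = -0.1107, -0.08 m / 0.75 = -0.1067, -1.57 rad / 2 = -0.785.

Emit:
drive_effector([
  [0,0,-0.0533,-0.075,0],
  [0,0,-0.1067,-0.15,0.3],
  [-0.0667,0,-0.1107,-0.785,0.6],
  [-0.0667,0,-0.1107,-0.785,0.6],
  [-0.0667,0,-0.1107,-0.785,0.6],
  [-0.0667,0,-0.1107,-0.785,0.6],
  [-0.0667,0,-0.1107,-0.785,0.6],
  [-0.0667,0,-0.1107,-0.785,0.6],
  [-0.0667,0,-0.1107,-0.785,0.6],
  [-0.0667,0,-0.1107,-0.785,0.6],
  [-0.0667,0,-0.1107,-0.785,0.6],
  [-0.0667,0,-0.1107,-0.785,0.6],
  [-0.0667,0,-0.1107,-0.785,0.6],
])

```text
t: 7.9
tcp_pos: [0.4872, -0.0645, 0.2082]
tool_rot: [0.018, 1.0, 0.0, -0.001]
force: [0.3, -0.8, -0.4]
finger_gap: 0.599
gripper_force: 0.0
```

```bash
python3 - <<'E'
from h import *
from scipy.spatial.transform import Rotation as Ro
s=sense(); print(np.round(s["tcp_pos"],4)); print(Ro.from_quat(s["tool_rot"]).as_matrix().round(3))
p,W=cloud("wrist"); save("w4",p)
m=(W[...,2]>.112)&(W[...,2]<.14)&(W[...,1]<-.15); q=W[m]
print("bar",len(q),cv2.minAreaRect(q[:,:2].astype(np.float32)),np.median(q[:,2]))
m=(W[...,2]>.082)&(W[...,2]<.092); q=W[m]; print("lid",len(q),cv2.minAreaRect(q[:,:2].astype(np.float32)),np.median(q[:,2]))
m=(W[...,2]>.01)&(W[...,2]<.08)&(abs(W[...,0]-.487)<.018)&(W[...,1]<-.05)&(W[...,1]>-.14); q=W[m]
for a in np.arange(.01,.08,.005):
    k=q[(q[:,2]>a)&(q[:,2]<a+.005)]
    if len(k): print(a.round(3),len(k),np.percentile(k[:,1],[5,50,95]).round(4))
E
```

```text
[ 0.4872 -0.0645  0.2082]
[[-0.999  0.036 -0.002]
 [ 0.036  0.999  0.001]
 [ 0.002  0.001 -1.   ]]
bar 7286 ((0.4846762716770172, -0.1907464861869812), (0.014907216653227806, 0.11788264662027359), 87.81702423095703) 0.12735115185411547
lid 39674 ((0.5028955936431885, -0.06573982536792755), (0.37835487723350525, 0.1736258715391159), 81.82398223876953) 0.0871836346540372
0.01 14 [-0.1365 -0.136  -0.1358]
0.015 11 [-0.1363 -0.1361 -0.1357]
0.02 14 [-0.1364 -0.1361 -0.1358]
0.025 96 [-0.1359 -0.1228 -0.1141]
0.03 782 [-0.1266 -0.1205 -0.1147]
0.035 48 [-0.1356 -0.1265 -0.1259]
0.04 80 [-0.135  -0.1271 -0.126 ]
0.045 64 [-0.1358 -0.1272 -0.1239]
0.05 176 [-0.1296 -0.1262 -0.1238]
0.055 75 [-0.1354 -0.127  -0.1258]
0.06 114 [-0.1359 -0.1269 -0.126 ]
0.065 81 [-0.1361 -0.1268 -0.126 ]
0.07 4 [-0.136  -0.131  -0.1262]
0.075 62 [-0.1335 -0.1248 -0.1238]
```

View pics/w4.png

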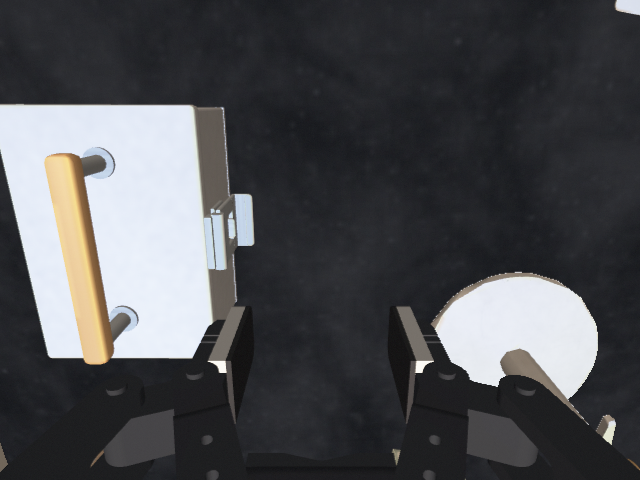

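The hasp is down flat: its plate is vertical at y = -0.127 over the whole height and the catch shows through the slot (px 232,228). The tab points out at (244,220) and the lid is flat. Now I grasp the handle, whose centre is (0.4847, -0.1907, 0.121).

Scaled: -0.126 m / 0.75 = -0.168, 0.084 m / 0.75 = 0.112.

Emit:
drive_effector([
  [-0.0027,-0.0667,0,0,0.7],
  [-0.0027,-0.1333,0,0,0.7],
  [-0.0027,-0.168,0,0,0.7],
  [-0.0027,-0.168,0,0,0.7],
  [-0.0027,-0.168,0,0,0.7],
  [-0.0027,-0.168,0.04,0,0.7],
  [-0.0027,-0.168,0.08,0,0.7],
  [-0.0027,-0.168,0.1,0,0.7],
  [-0.0027,-0.168,0.112,0,0.7],
  [-0.0027,-0.168,0.112,0,0.7],
  [-0.0027,-0.168,0.112,0,0.7],
], grip_force=60)

```text
t: 9.05
tcp_pos: [0.4858, -0.1897, 0.1258]
tool_rot: [0.017, 1.0, -0.0, 0.0]
force: [0.3, -0.5, 0.5]
finger_gap: 0.699
gripper_force: 0.0
```

Emit:
drive_effector([
  [0,0,0,0,0],
  [0,0,0,0,0],
  [0,0,0,0,0],
  [0,0,0,0,0],
  [0,0,0,0,0],
  [0,0,0,0,0],
  [0,0,0,0,0],
  [0,0,0,0,0],
  [0,0,0,0,0],
  [0,0,0,0,0],
  [0,0,0,0,0],
  [0,0,0,0,0],
], grip_force=60)

```text
t: 10.25
tcp_pos: [0.4861, -0.1913, 0.1259]
tool_rot: [0.017, 1.0, -0.001, 0.001]
force: [-0.4, -4.7, 5.4]
finger_gap: 0.149
gripper_force: 61.0
```

Scaled: -0.105 m / 0.75 = -0.14, -0.103 m / 0.75 = -0.1373.

Emit:
drive_effector([
  [0,0,-0.004,0,0],
  [0,0,-0.0107,0,0],
  [0,0,-0.02,0,0],
  [0,0,-0.0333,0,0],
  [0,0,-0.0467,0,0],
  [0,0,-0.06,0,0],
  [0,0,-0.0733,0,0],
  [0,0,-0.0867,0,0],
  [0,0,-0.1,0,0],
  [0,0,-0.1133,0,0],
  [0,0,-0.124,0,0],
  [0,0,-0.132,0,0],
  [0,0,-0.1373,0,0],
  [0,0,-0.14,0,0],
  [0,0,-0.14,0,0],
  [0,0,-0.14,0,0],
  [0,0,-0.14,0,0],
  [0,0,-0.14,0,0],
  [0,0,-0.14,0,0],
  [0,0,-0.14,0,0],
], grip_force=80)

```text
t: 12.25
tcp_pos: [0.4854, -0.1903, 0.2302]
tool_rot: [0.017, 1.0, 0.0, -0.0]
force: [-0.1, -1.1, -6.4]
finger_gap: 0.143
gripper_force: 79.8
```

```bash
python3 - <<'E'
from h import *
p,W=cloud("scene"); save("s5",cv2.resize(p[130:260,300:460],None,fx=4,fy=4,interpolation=cv2.INTER_CUBIC))
p,W=cloud("wrist")
m=(W[...,2]>.15)&(W[...,2]<.21)&(W[...,1]<-.13)&(p.min(2)>150); q=W[m]
A=np.c_[q[:,:2],np.ones(len(q))]
for _ in range(4):
    c=np.linalg.lstsq(A,q[:,2],rcond=None)[0]; k=abs(A@c-q[:,2])<.004; A,q=A[k],q[k]
print("lid plane slope",c.round(4),"z",q[:,2].mean(),len(q))
E
```

```text
lid plane slope [-0.0012 -0.0064  0.1911] z 0.19175045340131996 63910
```

View pics/s5.png

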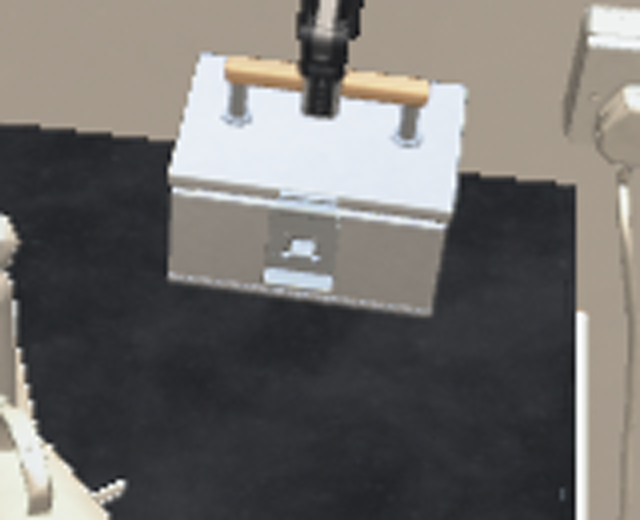

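The box hangs level (lid plane slope under 0.01) with the lid top at z 0.19, so it is about 10.5 cm up. The hasp is flat over the catch at px (300,245). I'm handing in.

Emit:
drive_effector([
  [0,0,0,0,0],
  [0,0,0,0,0],
  [0,0,0,0,0],
  [0,0,0,0,0],
  [0,0,0,0,0],
])

```text
t: 12.85
tcp_pos: [0.4854, -0.1903, 0.2303]
tool_rot: [0.017, 1.0, -0.0, 0.0]
force: [0.5, -0.3, -5.9]
finger_gap: 0.145
gripper_force: 79.8
```

```bash
python3 -c "from station import manip, snapshot, sense; print(manip.sign_off())"
```

```text
the job is handed in; nothing more can be done
None
```

The box is fastened with the hasp flat over its catch and is held level and still by the handle, about 10.5 cm above the worktop; the job was handed in at about 13 s, and `sign_off` gave no verdict.

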